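# Push an offcut through the chute flap

### The arm

A 6-joint arm with a two-finger parallel gripper is mounted at the origin on the work surface. World frame = base frame: x ahead of the robot, y to its left, z up, the work surface at z = 0. Lengths are in m, angles in rad, forces in N, time in s.
With the tool pointing down it reaches from about 0.25 to 0.775 m from the base axis. Payload 4 kg.
Tool frame: the origin (TCP) lies midway between the tips of the shut fingers; the grasp point (between the pads) lies 19 mm behind it; z points along the fingers, y is the direction in which the jaws open and shut (so a half turn about z gives the same grasp; the last joint's range is limited). The gripper opens to 94 mm and grips with 3 to 60 N. Pads are 16 mm wide; open, the fingers measure 119 mm over their backs; the gripper's body (75 mm by 177 mm) begins 78 mm behind the grasp point.
Start: joints at [-1.262, 0.087, 1.371, -0, 1.684, -0.103], TCP at [0.22, -0.504, 0.206] pointing down, gripper open.
Joint ranges: [-3.1, 3.1], [-0.76, 2.03], [0.27, 2.55], [-1.08, 4.22], [0.17, 2.65], [-2.57, 2.57]. Speed limits (rad/s): [2.79, 2.79, 3.14, 3.14, 3.14, 3.14].

### API

Orientations are given as [roll, pitch, yaw] about the fixed x, y, z axes, in that order (R = Rz(yaw) Ry(pitch) Rx(roll)).
In Python, from bench import robot gives the robot as it stands.
- The arm moves only by the tool drive_tool, never from a script. Its argument "series" is a list that holds one entry, the list of rows, each a list of 7 numbers: the turn, a rotation vector about the tool's x, y, z in rad, then the shift along the tool's x, y, z in cm, then the opening in per cent of the stroke, from 0 (shut) to 100 (fully open). In form: [[[rx, ry, rz, tx, ty, tz, fingers], ...]]. A call has 1 to 20 rows; each row is the pose to reach, as a shift and turn from the pose measured when the call began, along the tool's axes at that moment; what a row does not reach only later rows make up. A row lasts 1/10 s, in which the tool goes at most 50 mm and 8.59 degrees, less where a joint would pass 70% of its speed; a pose out of reach is approached as far as the arm can. A call with a gripper value outside its range is refused whole. The fingers move at their own pace and stop on an object; the grip force is fixed at half the most. Time passes only in rows, so rows that repeat a pose let the fingers close. It gives the time, the measured TCP pose, the force and the opening at its end, in the units of the state.
- robot.get_obs(): the state, without advancing time (a new reading comes with each control period).
- robot.snapshot(name): name is "scene" or "top"; returns a dict with "img" (420x560x3 uint8, blue, green, red), "depth" (420x560 float32, m along the optical axis (not along the pixel's ray), 0 where there is no reading), "vertical_fov" (degrees; the focal length in pixels is half the picture's height over the tangent of half this angle, whatever the lens; pixels are square), "cx", "cy" (the principal point, pixels), "dist_coeffs" ([k1, k2, p1, p2, k3] as OpenCV has them; the pictures are not rectified), "rvec" (rotation vector, rad) and "tvec" (3), from world to camera coordinates, as OpenCV has them. Camera axes: x right, y down, z forward; pixel columns grow to the right and rows downward; lengths in m; the calibration is good to about 2 mm. A picture is of the moment at which its call begins.
- robot.close_job(): hands the job in, once; it reports no verdict.
The state is a dict: "time": time; "joint_positions": joint angles; "qvel": joint speeds; "joint_torque": joint torques, N m; "tool_pos": TCP position; "ee_rot": TCP orientation; "wrist_force": force on the tool from outside, world axes, zero at the start; "wrist_torque": the same for the moment, N m; "width": finger opening in m.
Only numpy, scipy, OpenCV 4.12 (cv2) and the standard library are available. Lean on these libraries where they do the work, as an engineer would, in place of code of your own. Each camera call takes 0.05 s, during which the arm holds its last target.

### The job

Push the long wooden batten on the feed board sideways until it lies along the fence, then push it end first through the swinging flap, so that it slides right down into the offcut bin. Only push it with the fingertips: do not pick it up. Draw back without letting the flap nip your fingers, leave the flap hanging shut, and leave everything else where it is.

Things in the scene. Friction and masses are not known exactly. Their poses are not given: they have to be found in the camera images.
- chute: Feed board and offcut bin, one fixed piece on the bench. Origin on the bench under the middle of the hatch, where board ends and bin begins; x is the feed direction, from board into bin, y to the left, z up. White board: level, top 100 mm above the origin, x -270 to 0, y -110 to 190 mm, friction about 0.6. Plywood bin: x -4 to 221, y -100 to 100 mm, closed by a clear cover, top 184 mm up.
- fence (a point): Point on the fence's guiding face, at board level, at chute x -135, y -45, z 100 mm; axes as the chute's. The aluminium fence runs along x on the right of the board from chute x -263 to -8 mm, 14 mm high above the board, 30 mm wide; its guiding face looks to +y.
- hatch (a point): Middle of the hatch at board level (chute origin + 100 mm in z), axes as the chute's. Opening 90 mm wide, y -45 (flush with the fence face) to +45 mm, 68 mm high; plywood jambs 12 mm thick (x -4 to 8 mm), header up to 80 mm above the board.
- slide (a point): Top edge of the steel slide in the bin, at chute x 10, y 0, z 100 mm; axes as the chute's. The slide is slippery (friction about 0.12) and slopes down 25 degrees to the far wall at chute x 209 mm: once the middle of the batten is well past this edge (20 mm or so), it tips and slides down by itself, under the flap.
- flap (a joint): Angle (rad) of the aluminium flap in the hatch: 0 hanging shut against its stop on the board side; grows to 1.45 as its lower edge swings into the bin and up. Hinge along y at chute x 2 mm, 64 mm above the board. Flap 84 mm wide, 58 tall, 4 thick, 80 g, slippery; falls shut by its own weight; a fraction of a newton opens it.
- flap_edge (a point): Middle of the flap's lower edge, 58 mm from the hinge; when shut, 6 mm above the board.
- batten: The batten: a plain dark wooden block 150 mm long (its x), 45 mm wide (its y), 36 mm tall (z), about 0.17 kg (0.12 to 0.23), lying flat on the feed board to the left of the fence, askew up to about 0.3 rad, its +x end towards the hatch. Origin: centre of its underside.
- sanding_block: Bystander: cork sanding block 70 x 36 x 24 mm lying along the left side of the feed board; origin: centre of its underside.
- screw_jar: Bystander: small round jar, 42 mm across, 50 mm tall, on the left side of the feed board; origin: centre of its underside.
- tape: Bystander: tape measure 62 x 36 x 58 mm standing on the bin's clear cover, well behind the hatch; origin: centre of its underside.
- mill: Bystander: turned wooden mill body, 60 mm across, 190 mm tall, standing on the bench; origin: centre of its underside.
- glue: Bystander: white glue bottle, 60 mm across, 170 mm tall, standing on the bench; origin: centre of its underside.
- mallet: Bystander: wooden mallet lying on the bench, 285 mm long; origin on the bench, 110 mm from the middle of its head towards the handle.
- bowl_blank: Bystander: round wooden bowl blank, 120 mm across, 45 mm tall, on the bench; origin: centre of its underside.
There are look-alikes about, which are no part of the job. Several things have the shape of the batten; the one meant has the colours described above.

How it is judged:
On the way, in this order (a step that is already met when the one before it is completed fails the run):
1. the batten lies along the fence, within 8 mm and 0.08 rad (y of batten in the frame of chute below -0.0145 m and angle between the x axis of batten and the x axis of chute, either way round below 0.08 rad and z of batten in the frame of chute above 0.085 m), for 0.2 s.
2. the batten's front has pushed into the hatch, flap open (value of joint flap above 0.3 rad and x of batten in the frame of chute above -0.02 m and z of batten in the frame of chute above 0.085 m), for 0.1 s.
At the end, for the whole second after the job is handed in: The batten lies at rest (below 20 mm/s) wholly inside the bin, the centre of its underside more than 100 mm beyond the hatch plane and more than 15 mm below the feed board's level, and the flap hangs shut (under 0.06 rad) (x of batten in the frame of chute between 0.1 and 0.2 m and y of batten in the frame of chute between -0.09 and 0.09 m and z of batten in the frame of chute below 0.085 m and linear speed of batten below 0.02 m/s and value of joint flap below 0.06 rad); the robot touches nothing.
It fails at once if the batten is lifted (its underside centre more than 15 mm above the feed board) (z of batten in the frame of chute above 0.115 m).
It fails at once if the batten is pushed off the board outside the bin (z of batten in the frame of chute below 0.08 m and x of batten in the frame of chute below 0 m).
It fails at once if after the batten has gone in, the flap nips the fingers (over 3 N with the flap within 0.12 rad of shut) (z of batten in the frame of chute below 0.085 m and value of joint flap below 0.12 rad and contact force between the fingers and flap above 3 N).
It fails at once if a bystander is moved more than 25 mm (distance of any of sanding_block, screw_jar, tape, mill, glue, mallet, bowl_blank from where it was at the start of the episode above 0.025 m).
It also fails if it takes over 45 s, if anything falls off the work surface, if the arm or the gripper's body presses on something with over 40 N, if the wrist force passes 120 N, or if a joint passes its speed limit or range.

## Working session

There is one attempt and no reset: what is moved stays moved. The work goes in short steps, Python scripts to look and compute and a tool call to move; the robot and the scene stay as the last step left them, time stands still between calls to the robot, and variables do not carry over. Pictures are saved under pics/ and viewed, and the job is handed in when it is done.

Besides the shell and the picture viewer there is one more tool, called after "Emit:" as a command line: name --argument value ..., lists and objects as JSON in quotes. drive_tool: Moves the arm, as the interface text tells. Its arguments: {"type":"object","properties":{"series":{"type":"array","items":{"type":"array","items":{"type":"array","items":{"type":"number"}}}}},"required":["series"]}

```bash
mkdir -p pics; ls; cat > h.py <<'E'
import numpy as np, cv2
from bench import robot
def cam(s):
    H=s["img"].shape[0]; f=H/2/np.tan(np.radians(s["vertical_fov"])/2)
    K=np.array([[f,0,s["cx"]],[0,f,s["cy"]],[0,0,1.]]); R=cv2.Rodrigues(np.array(s["rvec"],float))[0]
    return K,np.array(s["dist_coeffs"],float),R,np.array(s["tvec"],float).ravel()
def plane(s,px,z):
    K,D,R,t=cam(s); px=np.array(px,float).reshape(-1,1,2)
    u=cv2.undistortPoints(px,K,D).reshape(-1,2); d=np.c_[u,np.ones(len(u))]@R; c=-R.T@t
    return c+d*((z-c[2])/d[:,2])[:,None]
def proj(s,P):
    K,D,R,t=cam(s); return cv2.projectPoints(np.array(P,float).reshape(-1,3),np.array(s["rvec"],float),t,K,D)[0].reshape(-1,2)
def cloud(s):
    K,D,R,t=cam(s); h,w=s["depth"].shape
    g=np.stack(np.meshgrid(np.arange(w),np.arange(h)),-1).reshape(-1,1,2).astype(float)
    u=cv2.undistortPoints(g,K,D).reshape(-1,2); p=np.c_[u,np.ones(len(u))]*s["depth"].reshape(-1,1)
    return ((p-t)@R).reshape(h,w,3)
E
python3 - <<'E'
from h import *
import pickle
print(robot.get_obs())
for n in("scene","top"):
    s=robot.snapshot(n); cv2.imwrite(f"pics/{n}0.png",s["img"]); pickle.dump(s,open(n+"0.pkl","wb"))
E
```

```text
pics
{'time': 0.0, 'joint_positions': array([-1.26210916e+00,  8.79343906e-02,  1.37221111e+00, -2.63605733e-06,
        1.68361287e+00, -1.03124684e-01]), 'qvel': array([-9.01482610e-05, -3.27855664e-04, -1.05374750e-03, -7.71524134e-04,
       -1.33477791e-03,  7.95067950e-04]), 'joint_torque': array([ 5.85576836e-04, -3.40186715e+01, -3.02422500e+01,  7.18195341e-02,
        3.31847684e-02, -1.68283432e-04]), 'tool_pos': array([ 0.21996576, -0.50350734,  0.20433734]), 'ee_rot': array([-3.13943817e+00, -2.20337121e-04,  4.11811315e-01]), 'wrist_force': array([-1.00201517, -0.26481423,  0.59412651]), 'wrist_torque': array([ 0.00902108, -0.03462792, -0.04276095]), 'width': 0.09395404073651253}
```

View pics/scene0.png

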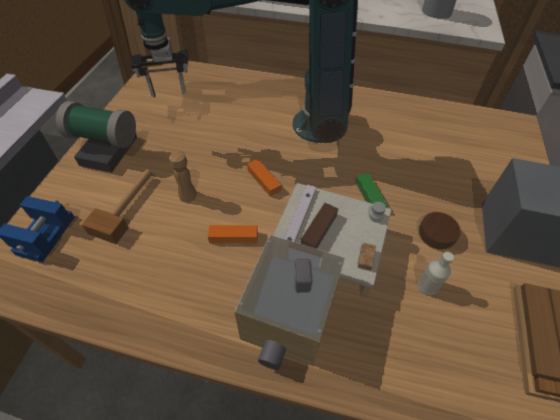

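View pics/top0.png

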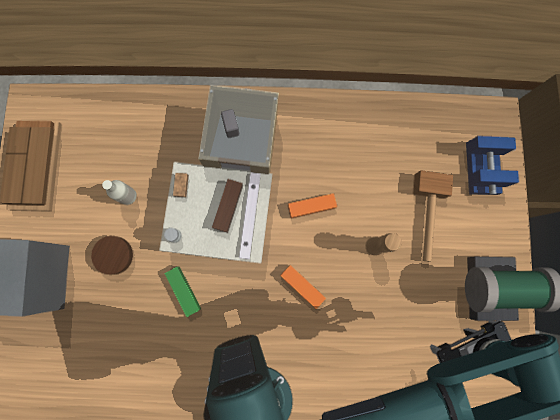

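Batten-shaped things in the top view are the dark brown block at (227,205) on the board, two orange ones at (312,206) and (303,286), and a green one at (183,291). Only the brown one is dark wood lying on the feed board left of the fence, so I take it as the batten. I'll confirm that in an enlarged crop and measure.

```bash
python3 - <<'E'
from h import *
import pickle
s=pickle.load(open("top0.pkl","rb")); img=s["img"]
P=cloud(s); z=P[...,2]
hsv=cv2.cvtColor(img,cv2.COLOR_BGR2HSV)
c=cv2.resize(img[75:275,150:290],None,fx=4,fy=4,interpolation=cv2.INTER_CUBIC)[:, :]
cv2.imwrite("pics/crop0.png",cv2.resize(c,(420,600)))
for name,(u,v) in dict(batt=(227,205),board=(200,235),fence=(250,215),fence2=(256,190),cork=(180,184),jar=(172,236),cover=(245,140),rim=(240,163)).items(): print(name,P[v,u].round(4),img[v,u])
# batten top by height
m=((abs(z-.136)<.006)&(P[...,0]>.2)&(hsv[...,2]<130)).astype(np.uint8)
n,l,st,ce=cv2.connectedComponentsWithStats(m)
i=l[205,227]; print(i,st[i])
ct=max(cv2.findContours((l==i).astype(np.uint8),0,2)[0],key=cv2.contourArea)
W=plane(s,ct.reshape(-1,2),.136)[:,:2]
print("batten",cv2.minAreaRect(W.astype(np.float32)))
m=((abs(z-.1)<.006)&(hsv[...,1]<60)&(hsv[...,2]>60)&(P[...,0]>.2)).astype(np.uint8)
m[:, :140]=0;m[:,300:]=0;m[270:]=0
cv2.imwrite("pics/m.png",m*255)
ct=np.vstack([c for c in cv2.findContours(m,0,2)[0] if cv2.contourArea(c)>200])
W=plane(s,ct.reshape(-1,2),.1)[:,:2]
r=cv2.minAreaRect(W.astype(np.float32));print("board",r,cv2.boxPoints(r))
E
```

```text
batt [0.5788 0.1021 0.1382] [55 67 93]
board [0.4938 0.1815 0.1035] [197 211 211]
fence [0.555  0.0364 0.1122] [218 211 216]
fence2 [0.6296 0.0207 0.1147] [220 211 216]
cork [0.6407 0.2441 0.1231] [ 96 128 162]
jar [0.4848 0.2515 0.1529] [173 173 169]
cover [0.7582 0.0536 0.1852] [127 126 123]
rim [0.6906 0.0653 0.1859] [ 88  98 109]
10 [212 179  30  53 789]
batten ((0.58054518699646, 0.10261345654726028), (0.0456160306930542, 0.1485052853822708), 74.49954223632812)
board ((0.5681642889976501, 0.13769827783107758), (0.30135080218315125, 0.27250367403030396), 84.22592163085938) [[ 0.41744485  0.00149512]
 [ 0.68856597 -0.02592043]
 [ 0.71888375  0.27390143]
 [ 0.4477626   0.30131698]]
```

View pics/crop0.png

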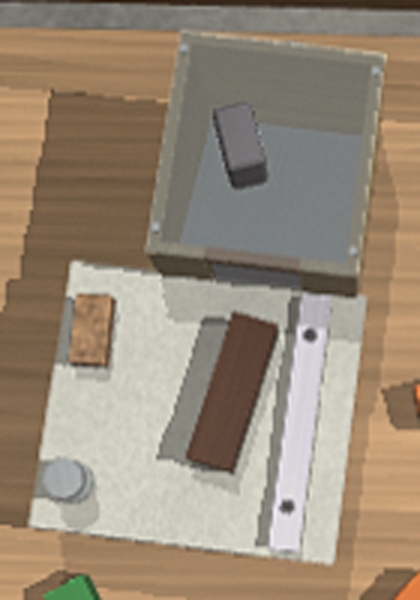

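View pics/m.png

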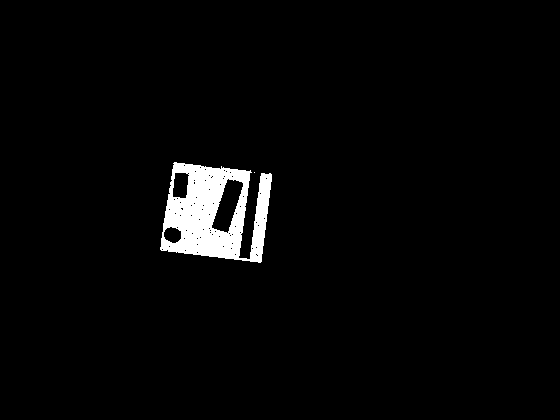

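The crop shows a dark brown, plain block just left of the fence, so that is the batten. The board rectangle measures 0.301 x 0.2725 m, which matches the description. Next I check the fence and bystanders and work out the approach.

```bash
cat >> h.py <<'E'
from scipy.spatial.transform import Rotation as Ro
TH=-0.1008; O=np.array([.6997,.0835]); C=np.array([[np.cos(TH),-np.sin(TH)],[np.sin(TH),np.cos(TH)]])
def w2c(p): return (np.asarray(p)[...,:2]-O)@C
def c2w(p): return O+C@np.asarray(p)
def move(xc,yc,z,yaw,label=""):
    o=robot.get_obs(); R0=Ro.from_euler("xyz",o["ee_rot"])
    p=np.r_[c2w([xc,yc]),z]
    r=(R0.inv()*Ro.from_euler("xyz",[np.pi,0,yaw])).as_rotvec(); t=R0.inv().apply(p-o["tool_pos"])*100
    print(label,r.round(3),t.round(2))
def here():
    o=robot.get_obs(); print("t",round(o["time"],2),"chute",w2c(o["tool_pos"]).round(4),"z",o["tool_pos"][2].round(4),"rot",o["ee_rot"].round(3),"F",(C.T@o["wrist_force"][:2]).round(2),o["wrist_force"][2].round(2),"w",round(o["width"],4))
def batten(s,zt=.136):
    P=cloud(s); hsv=cv2.cvtColor(s["img"],cv2.COLOR_BGR2HSV); c=w2c(P)
    m=((abs(P[...,2]-zt)<.007)&(hsv[...,2]<130)&(c[...,0]>-.3)&(c[...,0]<.02)&(abs(c[...,1])<.1)).astype(np.uint8)
    ct=np.vstack([k for k in cv2.findContours(m,0,2)[0] if cv2.contourArea(k)>30])
    W=w2c(plane(s,ct.reshape(-1,2),zt)); r=cv2.minAreaRect(W.astype(np.float32)); return r
E
python3 - <<'E'
from h import *
import pickle
s=pickle.load(open("top0.pkl","rb")); print(batten(s))
P=cloud(s); hsv=cv2.cvtColor(s["img"],cv2.COLOR_BGR2HSV); c=w2c(P)
m=((abs(P[...,2]-.114)<.006)&(hsv[...,2]>170)&(c[...,0]<-.005)&(c[...,0]>-.28)&(c[...,1]<-.03)&(c[...,1]>-.1)).astype(np.uint8)
ct=max(cv2.findContours(m,0,2)[0],key=cv2.contourArea)
print("fence",cv2.minAreaRect(w2c(plane(s,ct.reshape(-1,2),.114)).astype(np.float32)))
b=(P[...,2]>.195)&(P[...,2]<.26)&(c[...,0]>-.1)&(c[...,0]<.25)&(abs(c[...,1])<.12)
print("tape",c[b].min(0),c[b].max(0),P[b][:,2].max())
for u,v in ((382,243),(115,188)): print(P[v,u])
here(); move(-.12,.075,.26,1.470,"above"); 
E
```

```text
((-0.12047334015369415, 0.007025953382253647), (0.0456160269677639, 0.14850527048110962), 80.27495574951172)
fence ((-0.13909786939620972, -0.060675859451293945), (0.029805418103933334, 0.2511400878429413), 89.89468383789062)
tape [ 0.05893333 -0.0048135 ] [0.1266224  0.04668894] 0.24635386175227778
[ 0.47636645 -0.33586994  0.16841116]
[0.62230183 0.43108228 0.13462848]
t 0.1 chute [-0.4182 -0.6324] z 0.2044 rot [-3.14  -0.     0.412] F [-0.21 -0.06] 0.33 w 0.0944
above [-2.000e-03 -1.000e-03 -1.058e+00] [ 60.68 -47.03  -5.45]
```

Emit:
drive_tool --series '[[[0, 0, 0, 0, 0, -5.5, 100], [0, 0, 0, 0, 0, -5.5, 100], [0, 0, -1.058, 60.7, -47.0, -5.5, 100], [0, 0, -1.058, 60.7, -47.0, -5.5, 100], [0, 0, -1.058, 60.7, -47.0, -5.5, 100], [0, 0, -1.058, 60.7, -47.0, -5.5, 100], [0, 0, -1.058, 60.7, -47.0, -5.5, 100], [0, 0, -1.058, 60.7, -47.0, -5.5, 100], [0, 0, -1.058, 60.7, -47.0, -5.5, 100], [0, 0, -1.058, 60.7, -47.0, -5.5, 100], [0, 0, -1.058, 60.7, -47.0, -5.5, 100], [0, 0, -1.058, 60.7, -47.0, -5.5, 100], [0, 0, -1.058, 60.7, -47.0, -5.5, 100], [0, 0, -1.058, 60.7, -47.0, -5.5, 100], [0, 0, -1.058, 60.7, -47.0, -5.5, 100], [0, 0, -1.058, 60.7, -47.0, -5.5, 100], [0, 0, -1.058, 60.7, -47.0, -5.5, 100], [0, 0, -1.058, 60.7, -47.0, -5.5, 100], [0, 0, -1.058, 60.7, -47.0, -5.5, 100], [0, 0, -1.058, 60.7, -47.0, -5.5, 100]]]'

```text
time: 2.1
tool_pos: [0.5881, 0.1698, 0.2601]
ee_rot: [-3.14, -0.001, 1.47]
wrist_force: [-0.1, -0.4, -0.4]
width: 0.094
```

```bash
python3 - <<'E'
from h import *
here(); print(robot.get_obs()["joint_positions"].round(2)); move(-.12,.075,.112,1.470)
E
```

```text
t 2.1 chute [-0.1197  0.0746] z 0.2601 rot [-3.14e+00 -1.00e-03  1.47e+00] F [-0.02 -0.41] -0.41 w 0.094
[0.19 0.23 1.11 0.   1.81 0.29]
 [-0.001 -0.001  0.   ] [ 2.000e-02 -1.000e-02  1.481e+01]
```

Emit:
drive_tool --series '[[[0, 0, 0, 0, 0, 5, 100], [0, 0, 0, 0, 0, 9.5, 100], [0, 0, 0, 0, 0, 13, 100], [0, 0, 0, 0, 0, 14.8, 100], [0, 0, 0, 0, 0, 14.8, 100], [0, 0, 0, 0, 0, 14.8, 100]]]'

```text
time: 2.7
tool_pos: [0.5881, 0.1687, 0.1132]
ee_rot: [-3.142, -0.001, 1.468]
wrist_force: [0.4, 0.6, 0.1]
width: 0.094
```

Emit:
drive_tool --series '[[[0, 0, 0, -0.8, 0, 0, 100], [0, 0, 0, -1.6, 0, 0, 100], [0, 0, 0, -2.1, 0, 0, 100], [0, 0, 0, -2.5, 0, 0, 100], [0, 0, 0, -2.9, 0, 0, 100], [0, 0, 0, -3.3, 0, 0, 100], [0, 0, 0, -3.7, 0, 0, 100], [0, 0, 0, -4.1, 0, 0, 100], [0, 0, 0, -4.5, 0, 0, 100], [0, 0, 0, -4.9, 0, 0, 100], [0, 0, 0, -5.2, 0, 0, 100], [0, 0, 0, -5.5, 0, 0, 100], [0, 0, 0, -5.7, 0, 0, 100], [0, 0, 0, -5.9, 0, 0, 100], [0, 0, 0, -6.0, 0, 0, 100], [0, 0, 0, -6.0, 0, 0, 100]]]'

```text
time: 4.3
tool_pos: [0.5819, 0.1087, 0.113]
ee_rot: [-3.141, -0.001, 1.468]
wrist_force: [0.1, -0.2, -0.3]
width: 0.094
```

```bash
python3 - <<'E'
from h import *
here(); s=robot.snapshot("top"); cv2.imwrite("pics/top1.png",cv2.resize(s["img"][90:290,130:330],(600,600)))
s=robot.snapshot("scene"); cv2.imwrite("pics/scene1.png",cv2.resize(s["img"][150:350,200:400],(600,600)))
E
```

```text
t 4.3 chute [-0.1197  0.0133] z 0.113 rot [-3.141e+00 -1.000e-03  1.468e+00] F [ 0.13 -0.2 ] -0.31 w 0.094
```

View pics/scene1.png

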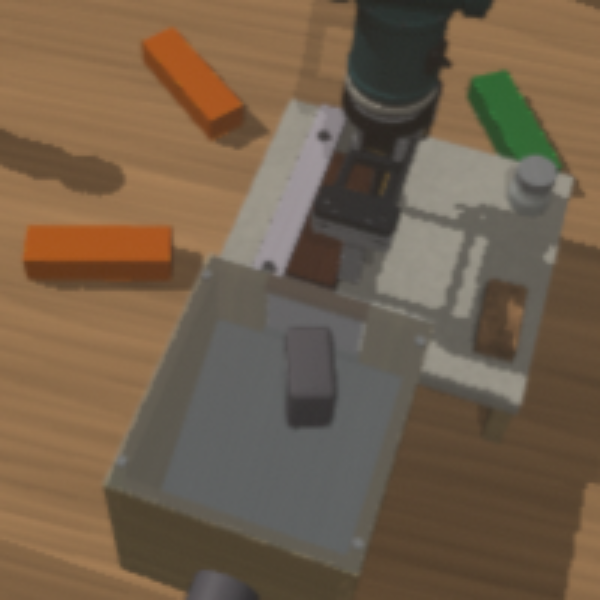

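View pics/top1.png

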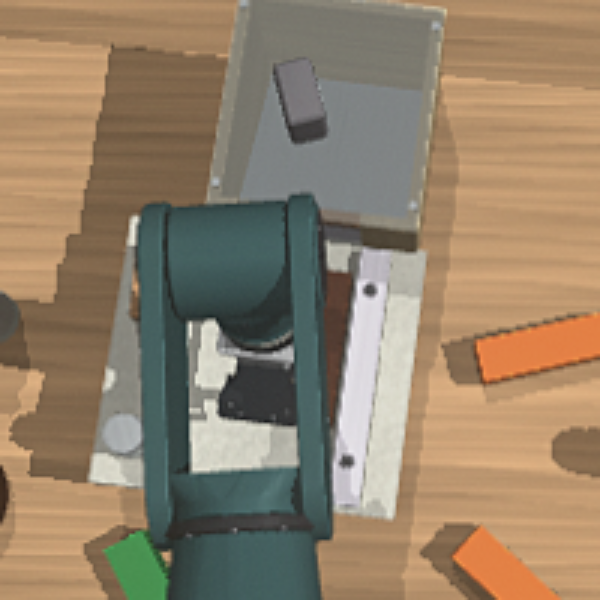

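The batten is now parallel to the fence, with a few mm left (dark strip at (340,330) beside the fence in the top crop). I'll push on in 1 mm steps until the force rises.

Emit:
drive_tool --series '[[[0, 0, 0, -0.2, 0, 0, 100], [0, 0, 0, -0.3, 0, 0, 100], [0, 0, 0, -0.4, 0, 0, 100], [0, 0, 0, -0.5, 0, 0, 100], [0, 0, 0, -0.5, 0, 0, 100]]]'

```text
time: 4.9
tool_pos: [0.5814, 0.1041, 0.1131]
ee_rot: [-3.141, -0.001, 1.469]
wrist_force: [0.6, 2.7, 1.1]
width: 0.0941
```

```bash
python3 -c "
from h import *
here()"
```

```text
t 4.9 chute [-0.1197  0.0086] z 0.1131 rot [-3.141e+00 -1.000e-03  1.469e+00] F [0.3  2.75] 1.09 w 0.0941
```

Emit:
drive_tool --series '[[[0, 0, 0, -0.1, 0, 0, 100], [0, 0, 0, -0.2, 0, 0, 100], [0, 0, 0, -0.2, 0, 0, 100], [0, 0, 0, -0.2, 0, 0, 100]]]'

```text
time: 5.3
tool_pos: [0.5813, 0.104, 0.1134]
ee_rot: [3.142, -0.005, 1.47]
wrist_force: [1.4, 6.5, 0.6]
width: 0.094
```

```bash
python3 -c "
from h import *
here(); move(-.12,.055,.113,1.470); move(-.26,-.0225,.26,-.1008);move(-.26,-.0225,.26,3.0408)"
```

```text
t 5.3 chute [-0.1198  0.0085] z 0.1134 rot [ 3.142 -0.005  1.47 ] F [0.78 6.59] 0.56 w 0.094
 [ 0.    -0.005 -0.   ] [ 4.65 -0.02  0.06]
 [-0.004 -0.004  1.571] [ -3.03 -14.02 -14.68]
 [ 0.004 -0.004 -1.571] [ -3.03 -14.02 -14.68]
```

Emit:
drive_tool --series '[[[0, 0, 0, 0.5, 0, 0, 100], [0, 0, 0, 2.5, 0, 0, 100], [0, 0, 0, 4.5, 0, 0, 100], [0, 0, 0, 4.5, 0, -5, 100], [0, 0, 0, 4.5, 0, -10, 50], [0, 0, 0, 4.5, 0, -14.7, 0], [0, 0, -1.571, -3, -16, -14.7, 0], [0, 0, -1.571, -3, -16, -14.7, 0], [0, 0, -1.571, -3, -16, -14.7, 0], [0, 0, -1.571, -3, -16, -14.7, 0], [0, 0, -1.571, -3, -16, -14.7, 0], [0, 0, -1.571, -3, -16, -14.7, 0], [0, 0, -1.571, -3, -16, -14.7, 0], [0, 0, -1.571, -3, -16, -14.7, 0], [0, 0, -1.571, -3, -16, -14.7, 0], [0, 0, -1.571, -3, -16, -14.7, 0], [0, 0, -1.571, -3, -16, -14.7, 0], [0, 0, -1.571, -3, -16, -14.7, 0], [0, 0, -1.571, -3, -16, -14.7, 0]]]'

```text
time: 7.2
tool_pos: [0.419, 0.0891, 0.2602]
ee_rot: [3.138, 0.0, 3.039]
wrist_force: [-0.1, 0.6, 0.0]
width: 0.0004
```

```bash
python3 - <<'E'
from h import *
here(); s=robot.snapshot("top"); cv2.imwrite("pics/top2.png",cv2.resize(s["img"][90:290,130:330],(600,600)))
print(batten(s)); print(robot.get_obs()["joint_positions"].round(2))
s=robot.snapshot("scene"); cv2.imwrite("pics/scene2.png",cv2.resize(s["img"][150:350,200:400],(600,600))); print(batten(s))
E
```

```text
t 7.2 chute [-0.2798 -0.0227] z 0.2602 rot [3.138 0.    3.039] F [-0.18  0.62] 0.02 w 0.0004
((-0.11666601151227951, -0.022848010063171387), (0.15010161697864532, 0.045437879860401154), 0.058008402585983276)
[ 0.07 -0.19  1.53  0.    1.8  -1.39]
((-0.11362257599830627, -0.0218612402677536), (0.04539639502763748, 0.1532137542963028), 89.9234619140625)
```

View pics/top2.png

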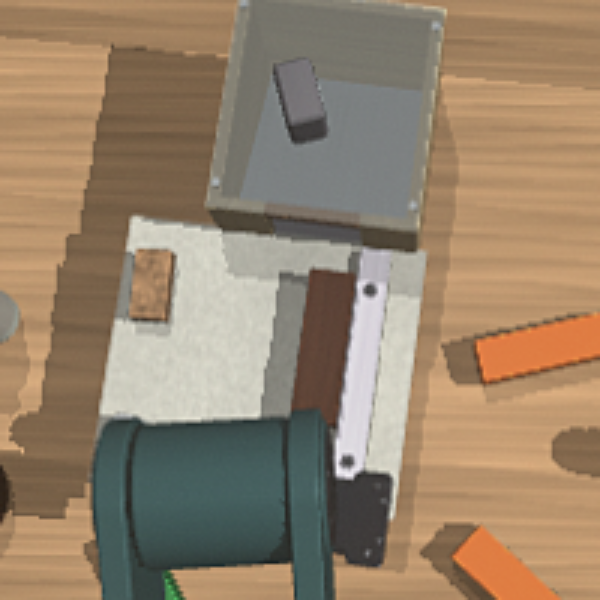

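View pics/scene2.png

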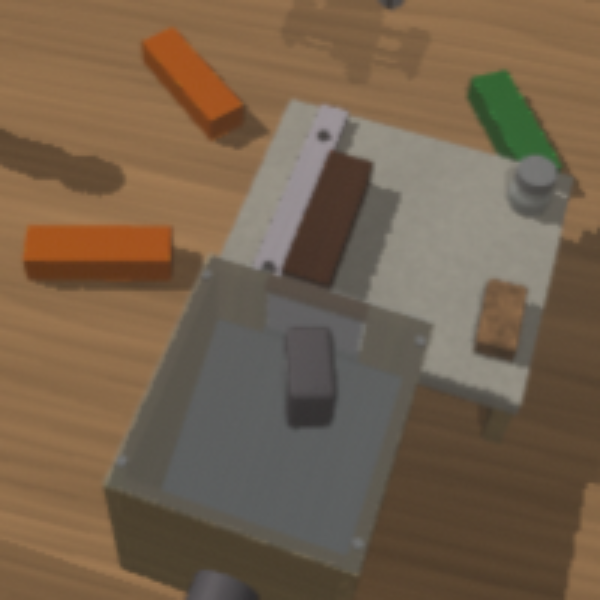

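The batten lies flush (y -22.8 mm, angle about 0.001 rad), its rear end is at chute x of about -191 mm, and the bystanders look unmoved. Next I lower the fingers behind it and push it along the fence.

Emit:
drive_tool --series '[[[0, 0, 0, 0, 0, 5, 0], [0, 0, 0, 0, 0, 9.5, 0], [0, 0, 0, 0, 0, 13, 0], [0, 0, 0, 0, 0, 14.8, 0], [0, 0, 0, 0, 0, 14.8, 0], [0, 0, 0, 0, 0, 14.8, 0]]]'

```text
time: 7.9
tool_pos: [0.4194, 0.0899, 0.1128]
ee_rot: [3.138, 0.001, 3.039]
wrist_force: [0.4, -0.5, 0.3]
width: 0.0007
```

```bash
python3 - <<'E'
from h import *
here(); move(-.12,-.0225,.113,3.0408);move(-.022,-.0225,.113,3.0408)
E
```

```text
t 7.9 chute [-0.2795 -0.0219] z 0.1128 rot [3.138e+00 1.000e-03 3.039e+00] F [ 0.45 -0.47] 0.28 w 0.0007
 [ 0.004  0.001 -0.002] [-1.595e+01 -3.000e-02 -1.000e-02]
 [ 0.004  0.001 -0.002] [-2.575e+01 -1.000e-02 -0.000e+00]
```

Emit:
drive_tool --series '[[[0, 0, 0, -2, 0, 0, 0], [0, 0, 0, -4, 0, 0, 0], [0, 0, 0, -6, 0, 0, 0], [0, 0, 0, -7, 0, 0, 0], [0, 0, 0, -7.7, 0, 0, 0], [0, 0, 0, -8.3, 0, 0, 0], [0, 0, 0, -8.9, 0, 0, 0], [0, 0, 0, -9.5, 0, 0, 0], [0, 0, 0, -10.1, 0, 0, 0], [0, 0, 0, -10.7, 0, 0, 0], [0, 0, 0, -11.3, 0, 0, 0], [0, 0, 0, -11.9, 0, 0, 0], [0, 0, 0, -12.5, 0, 0, 0], [0, 0, 0, -13.1, 0, 0, 0], [0, 0, 0, -13.7, 0, 0, 0], [0, 0, 0, -14.3, 0, 0, 0], [0, 0, 0, -14.9, 0, 0, 0], [0, 0, 0, -15.5, 0, 0, 0], [0, 0, 0, -16, 0, 0, 0]]]'

```text
time: 9.8
tool_pos: [0.579, 0.0735, 0.1128]
ee_rot: [3.137, 0.0, 3.039]
wrist_force: [-3.6, 1.1, 2.2]
width: 0.0006
```

```bash
python3 - <<'E'
from h import *
here(); s=robot.snapshot("scene"); cv2.imwrite("pics/scene3.png",cv2.resize(s["img"][150:350,200:400],(600,600)))
E
```

```text
t 9.8 chute [-0.119  -0.0221] z 0.1128 rot [3.137 0.    3.039] F [-3.69  0.73] 2.19 w 0.0006
```

View pics/scene3.png

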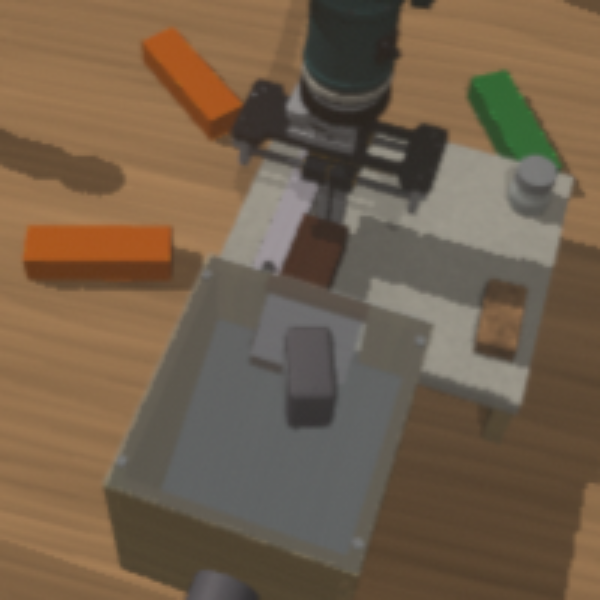

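The flap is open and the batten's front is through it (front edge at (268,362) under the cover). I'll carry on the same way.

Emit:
drive_tool --series '[[[0, 0, 0, -0.6, 0, 0, 0], [0, 0, 0, -1.2, 0, 0, 0], [0, 0, 0, -1.8, 0, 0, 0], [0, 0, 0, -2.4, 0, 0, 0], [0, 0, 0, -3.0, 0, 0, 0], [0, 0, 0, -3.6, 0, 0, 0], [0, 0, 0, -4.2, 0, 0, 0], [0, 0, 0, -4.8, 0, 0, 0], [0, 0, 0, -5.4, 0, 0, 0], [0, 0, 0, -6.0, 0, 0, 0], [0, 0, 0, -6.6, 0, 0, 0], [0, 0, 0, -7.2, 0, 0, 0], [0, 0, 0, -7.8, 0, 0, 0]]]'

```text
time: 11.15
tool_pos: [0.6581, 0.0651, 0.1128]
ee_rot: [3.137, 0.002, 3.039]
wrist_force: [0.3, -0.3, -0.2]
width: 0.0007
```

```bash
python3 - <<'E'
from h import *
here(); s=robot.snapshot("scene"); cv2.imwrite("pics/scene4.png",cv2.resize(s["img"][150:350,200:400],(600,600)))
E
```

```text
t 11.15 chute [-0.0395 -0.0225] z 0.1128 rot [3.137e+00 2.000e-03 3.039e+00] F [ 0.33 -0.23] -0.19 w 0.0007
```

View pics/scene4.png

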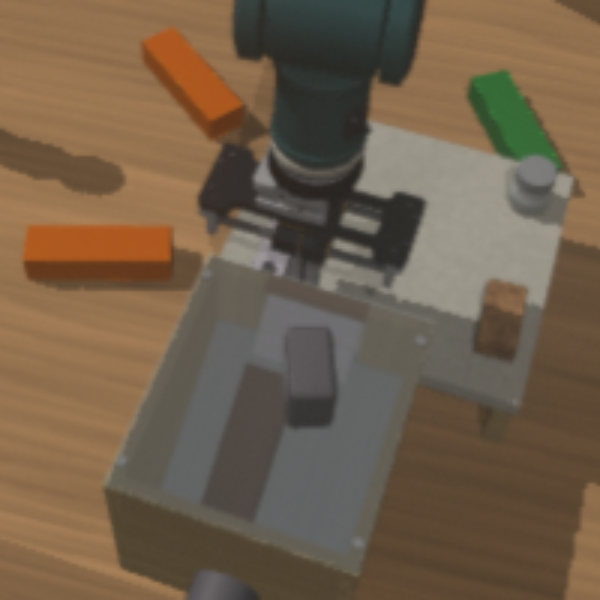

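The batten has slid into the bin (about (245,445)). I'll draw back, lift and check.

Emit:
drive_tool --series '[[[0, 0, 0, 2, 0, 0, 0], [0, 0, 0, 6, 0, 0, 0], [0, 0, 0, 10, 0, 0, 0], [0, 0, 0, 14, 0, 0, 0], [0, 0, 0, 18, 0, 0, 0], [0, 0, 0, 22, 0, 0, 0], [0, 0, 0, 24, 0, -4, 0], [0, 0, 0, 24, 0, -9, 0], [0, 0, 0, 24, 0, -12, 0], [0, 0, 0, 24, 0, -12, 0], [0, 0, 0, 24, 0, -12, 0]]]'

```text
time: 12.3
tool_pos: [0.42, 0.0892, 0.2327]
ee_rot: [3.137, 0.005, 3.038]
wrist_force: [-0.8, 1.2, -0.2]
width: 0.0001
```

```bash
python3 - <<'E'
from h import *
import pickle
here(); s=robot.snapshot("scene"); cv2.imwrite("pics/scene5.png",cv2.resize(s["img"][150:350,200:400],(600,600)))
t=robot.snapshot("top"); cv2.imwrite("pics/top5.png",cv2.resize(t["img"][75:275,130:330],(600,600)))
# front/back of batten from rays on slide plane (batten top surface: slope 25deg)
a=pickle.load(open("top0.pkl","rb"))
d=cv2.absdiff(a["img"],t["img"]).max(2); print("diff outside", [ (x.tolist()) for x in cv2.connectedComponentsWithStats((d>40).astype(np.uint8))[2][1:] if x[4]>15])
E
```

```text
t 12.3 chute [-0.2788 -0.0225] z 0.2327 rot [3.137 0.005 3.038] F [-0.9  1.1] -0.23 w 0.0001
diff outside [[1, 179, 374, 241, 28869], [38, 228, 64, 81, 2242], [319, 320, 241, 100, 11321], [239, 356, 5, 8, 16], [244, 368, 24, 9, 104], [243, 385, 32, 24, 461], [282, 395, 18, 25, 230], [244, 407, 25, 13, 228]]
```

View pics/scene5.png

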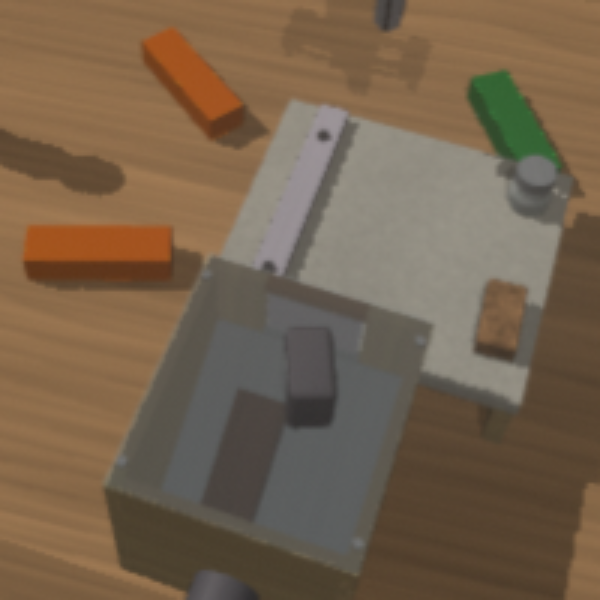

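View pics/top5.png

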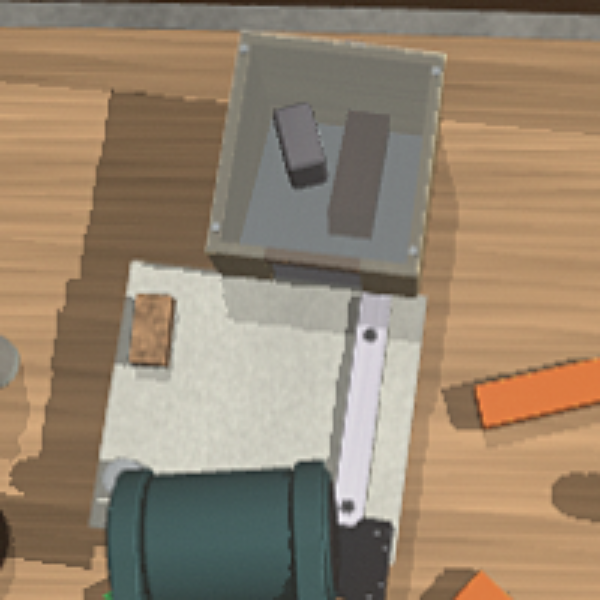

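The batten rests against the far wall and the flap looks shut. I'll wait briefly, then check it is at rest and compare the flap with the first picture.

Emit:
drive_tool --series '[[[0, 0, 0, 0, 0, -2, 0], [0, 0, 0, 0, 0, -2, 0], [0, 0, 0, 0, 0, -2, 0], [0, 0, 0, 0, 0, -2, 0], [0, 0, 0, 0, 0, -2, 0], [0, 0, 0, 0, 0, -2, 0], [0, 0, 0, 0, 0, -2, 0], [0, 0, 0, 0, 0, -2, 0], [0, 0, 0, 0, 0, -2, 0], [0, 0, 0, 0, 0, -2, 0]]]'

```text
time: 13.4
tool_pos: [0.419, 0.0891, 0.2504]
ee_rot: [3.138, -0.0, 3.038]
wrist_force: [0.6, 0.8, -0.5]
width: 0.0006
```

```bash
python3 - <<'E'
from h import *
import pickle
here(); s=robot.snapshot("scene"); a=pickle.load(open("scene0.pkl","rb"))
A=a["img"][150:350,200:400];B=s["img"][150:350,200:400]
cv2.imwrite("pics/cmp.png",cv2.resize(np.hstack([A[80:125,60:150],B[80:125,60:150]]),(800,200)))
p=cv2.imread("pics/scene5.png"); print("moved since",cv2.absdiff(cv2.resize(B,(600,600)),p)[250:560,100:440].max())
t=robot.snapshot("top"); px=[[130+360/3,75+172/3]]; print("batten mid approx",w2c(plane(t,px,.08)))
E
```

```text
t 13.4 chute [-0.2798 -0.0227] z 0.2504 rot [ 3.138 -0.     3.038] F [0.48 0.86] -0.52 w 0.0006
moved since 4
batten mid approx [[ 0.1237805  -0.02576646]]
```

View pics/cmp.png

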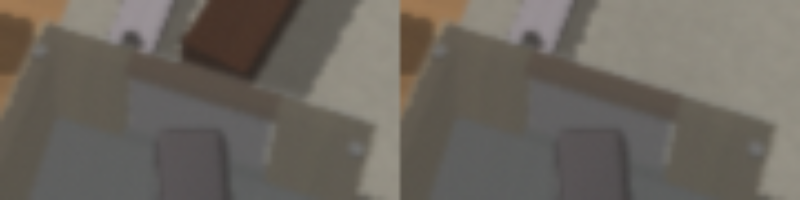

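The flap looks the same as at the start, the batten is at rest at chute x of about 0.12 m, and the arm is clear.

```bash
python3 -c "
from h import *
print(robot.close_job())"
```

```text
the job is handed in; nothing more can be done
None
```

The batten is in the offcut bin and I handed the job in at about 13.5 s of the 45 s allowed; the hand-in gave no verdict.

**What I did:** I pushed the dark batten sideways with both fingers open until it lay flush on the fence. I measured it there at y -22.8 mm and about 0.001 rad off the fence line. I then pushed its end with the shut fingers through the flap until it slid down. The fingers stopped about 30 mm short of the hatch and were drawn straight back.

**Last checks:**
- **Batten:** it rests at the far wall, with its middle at chute x of about 0.12 m and y of about -0.026 m. Nothing in the bin changed between pictures about 1 s apart.
- **Flap:** it looks the same as in the first picture, so shut, though I judged this by eye and did not measure its angle.
- **Bystanders:** those near the chute show no movement in the pictures. The arm blocked part of the top view, so I did not check every bystander by numbers at the end.
- **Arm:** it is clear of everything, and the wrist force is at noise level (about 1 N).

No check failed or disagreed.

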